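# Clamp a drive case with an eccentric cam

### The job

The black drive case lies loose in one of the two aluminium clamping fixtures. Turn the red knob of that fixture counter-clockwise until its off-centre cam bears firmly on the case and holds it squeezed against the rubber-faced fence, then let go. Leave the empty fixture's clamp open as it is.

Things in the scene. Friction and masses are not known exactly. Their poses are not given: they have to be found in the camera images.
- clamp_knob: Red bar knob on the fixture holding the case. Origin: on its upright axis, at grip height, 60 mm above the bench. Bar 44 mm long (along x), 12 thick (y), 46 to 72 mm above the bench; boss below it 22 mm across. Under that turns its cam, a 40 mm steel disc 10 to 26 mm above the bench, centred 12 mm off the axis towards +x (the lobe). z is up. The rest of the fixture is lower than 36 mm.
- clamp_cam (a joint): Angle of that knob (rad), growing counter-clockwise from above. 0: lobe points along the fence, clear of the case (starts -0.25 to 0.05). About 0.5: case just meets the fence's rubber pad, which then yields (2.5 N/mm); force grows to about 15 N at 1.57, lobe straight at the case. Stops at -0.6 and 1.9. Takes 0.15 N m to turn, stays where left.
- drive_case: Black external drive case, a loose box of 63 x 112 x 24 mm, 0.19 kg, flat on the plate (176 x 156 x 8 mm, fixed to the bench, turned up to 15 degrees) between cam (robot's side) and fence (far side), long side along the fence. Origin: centre of its underside, 8 mm above the bench.
- spare_cam (a joint): Angle of the red knob on the other, identical but empty fixture; same meaning and same open starts. It is to be left open.

How it is judged:
By the outcome, as a careful person would: the job done as asked, in the order asked, and still so for the second after the job is handed in, with the robot touching nothing.
It also fails if it takes over 29 s, if anything falls off the work surface, if the arm or the gripper's body presses on something with over 40 N, if the wrist force passes 120 N, or if a joint passes its speed limit or range.

### The arm

A 6-joint arm with a two-finger parallel gripper is mounted at the origin on a cart in front of the work surface, level with it; the furniture and walls round the work are solid. World frame = base frame: x ahead of the robot, y to its left, z up, the work surface at z = 0. Lengths are in m, angles in degrees, forces in N, time in s.
With the tool pointing down it reaches from about 0.4 to 0.825 m from the base axis. Payload 7 kg.
Tool frame: the origin (TCP) lies at the very end of the fingers, on their centre line; the grasp point (between the pads) lies 19 mm behind it (ctrl.pinch_z is the distance from the TCP to the grasp point, in m); z points along the fingers, x is the direction in which the jaws open and shut, and the axes are right-handed (so a half turn about z gives the same grasp; the last joint's range is limited). The gripper opens to 88 mm and grips with 3 to 60 N. Pads are 19 mm wide; open, the fingers measure 130 mm over their backs; the gripper's body (78 mm by 193 mm) begins 47 mm behind the grasp point.
Start: joints at [-56.946, 20.546, 0.682, 0, -70.136, -16.507], TCP at [0.192, -0.647, 0.227] pointing down, gripper open.
Joint ranges: [-176.03, 176.03], [-82.01, 121.73], [-58.28, 71.71], [-173.87, 95.51], [-174.79, -0.11], [-173.66, 173.66]. Speed limits (degrees/s): [136.94, 136.94, 172.46, 180, 180, 180].

### API

Orientations are given as [roll, pitch, yaw] about the fixed x, y, z axes, in that order (R = Rz(yaw) Ry(pitch) Rx(roll)).
In Python, from plant import ctrl gives the robot as it stands.
- The arm moves only by the tool carry_out, never from a script. Its argument "increments" is a list of rows, each a list of 7 numbers: the turn, a rotation vector about the world's x, y, z in degrees, then the shift along the world's x, y, z in mm, then the closure, from 0 (fully open) to 1 (shut). In form: [[ax, ay, az, dx, dy, dz, grip], ...]. A call has 1 to 20 rows; each row is the pose to reach, as a shift and turn from the pose commanded when the call began; what a row does not reach only later rows make up. A row lasts 1/8 s, in which the tool goes at most 62.5 mm and 10.7 degrees, less where a joint would pass 70% of its speed; a pose out of reach is approached as far as the arm can. A call with a gripper value outside its range is refused whole. The fingers move at their own pace and stop on an object; the grip force is fixed at half the most. Time passes only in rows, so rows that repeat a pose let the fingers close. It gives the time, the measured TCP pose, the force and the opening at its end, in the units of the state.
- ctrl.get_obs(): the state, without advancing time (a new reading comes with each control period).
- ctrl.snapshot(name): name is "scene" or "top" or "wrist"; returns a dict with "pixels" (480x640x3 uint8, blue, green, red), "intrinsics" (3x3 intrinsics, pixels), "rvec" (rotation vector, rad) and "tvec" (3), from world to camera coordinates, as OpenCV has them; the wrist camera has in their place "hand_eye" (4x4, takes a point from camera to tool coordinates, whose origin is the TCP and whose axes are the tool frame's). Camera axes: x right, y down, z forward; pixel columns grow to the right and rows downward; lengths in m; the calibration is good to about 2 mm. A picture is of the moment at which its call begins: read the wrist's pose just before it. There is no depth.
- ctrl.close_job(): hands the job in, once; it reports no verdict.
Trained networks look in a picture, given as the dict that the camera call returned (one of the last four; its "shot" number tells which), for a name from the list of things; names that differ only in an ending like _2 or _b are one class to them, and where a whole thing is asked for, a point or a joint stands for the part that bears it (a point fixed in the world has none). Each returns a list of dicts, best first, with "confidence" (0 to 1); they miss things now and then, are a little off and sometimes report something else, mostly with a low value. They report only what shows in the picture. A call takes as long as a camera call.
- ctrl.search_frame(picture, label): "centre" ([x, y, z] in m, in world coordinates, good to about 4 mm: the middle of the surface that is visible of it).
- ctrl.outline_of(picture, label): "pixels" (480x640 bool, what is visible of it).
The state is a dict: "clock": time; "joint_pos": joint angles; "qvel": joint speeds; "tau": joint torques, N m; "tool_pos": TCP position; "orientation": TCP orientation; "force": force on the tool from outside, world axes, zero at the start; "moment": the same for the moment, N m; "opening": finger opening in m.
Only numpy, scipy, OpenCV 4.12 (cv2) and the standard library are available. Lean on these libraries where they do the work, as an engineer would, in place of code of your own. Each camera call takes 0.05 s, during which the arm holds its last target. There are 200 camera calls.

## Working session

There is one attempt and no reset: what is moved stays moved. The work goes in short steps, Python scripts to look and compute and a tool call to move; the robot and the scene stay as the last step left them, time stands still between calls to the robot, and variables do not carry over. Pictures are saved under pics/ and viewed, about 8 in all and at most 12, crops included, and the job is handed in when it is done.

Besides the shell and the picture viewer there is one more tool, called after "Emit:" as a command line: name --pt "numbers of a row" for each row, then --argument value for the rest. carry_out: Moves the arm, as the interface text tells. Its arguments: {"type":"object","properties":{"increments":{"type":"array"}},"required":["increments"]}

```bash
mkdir -p pics
cat > h.py <<'E'
import numpy as np, cv2
from plant import ctrl
def cam(s):
    R=cv2.Rodrigues(np.array(s["rvec"],float))[0]; return np.array(s["intrinsics"],float),R,np.array(s["tvec"],float).ravel()
def toz(s,uv,z):
    K,R,t=cam(s); d=R.T@np.linalg.inv(K)@np.array([uv[0],uv[1],1.]); c=-R.T@t
    return c+d*(z-c[2])/d[2]
def proj(s,P):
    K,R,t=cam(s); return cv2.projectPoints(np.array(P,float).reshape(-1,1,3),R,t,K,None)[0].reshape(-1,2)
E
python3 - <<'E'
from h import *
o=ctrl.get_obs(); print(o)
for n in("top","scene"):
    s=ctrl.snapshot(n); cv2.imwrite(f"pics/{n}0.png",s["pixels"])
    for l in("clamp_knob","drive_case","spare_cam","clamp_cam"):
        print(n,l,[(np.round(d["centre"],4),round(d["confidence"],2)) for d in ctrl.search_frame(s,l)])
    for l in("clamp_knob","drive_case"):
      for d in ctrl.outline_of(s,l):
        m=d["pixels"].astype(np.uint8); c=max(cv2.findContours(m,0,2)[0],key=cv2.contourArea); r=cv2.minAreaRect(c); 
        print(n,l,round(d["confidence"],2),m.sum(),r,np.round([toz(s,p,.072 if 'k' in l else .032)[:2] for p in cv2.boxPoints(r)],4).tolist())
E
```

```text
{'clock': 0.0, 'joint_pos': array([-5.69456673e+01,  2.05900176e+01,  6.32362165e-01, -2.03646411e-02,
       -7.01348463e+01, -1.65072079e+01]), 'qvel': array([ 0.05421906, -0.0885467 ,  0.00237823, -0.0206958 , -0.02575208,
        0.05885142]), 'tau': array([-4.83529238e-04, -5.82722819e+01,  2.93050146e+01,  6.99730173e+00,
        7.02512145e-03, -1.83269685e-04]), 'tool_pos': array([ 0.19207743, -0.64657497,  0.22562719]), 'orientation': array([-1.79992069e+02, -9.41291306e-02,  1.06540183e+02]), 'force': array([ 0.13069566, -0.23856956, -0.04672456]), 'moment': array([ 0.01046754,  0.02316213, -0.03204162]), 'opening': 0.08758086603124003}
top clamp_knob [(array([0.494 , 0.1584, 0.0259]), 0.69)]
top drive_case [(array([0.5452, 0.1841, 0.0334]), 0.8)]
top spare_cam [(array([ 0.5032, -0.1665,  0.0474]), 0.54)]
top clamp_cam [(array([0.4946, 0.1594, 0.0273]), 0.59)]
top clamp_knob 0.61 386 ((240.5, 272.0), (18.0, 31.0), 90.0) [[0.5087, 0.1908], [0.5101, 0.1296], [0.475, 0.128], [0.4735, 0.1888]]
top drive_case 0.78 1617 ((235.75730895996094, 245.97216796875), (30.232036590576172, 55.15930938720703), 78.11134338378906) [[0.5656, 0.245], [0.5917, 0.1334], [0.5303, 0.1177], [0.5044, 0.2282]]
scene clamp_knob [(array([0.4901, 0.1767, 0.0403]), 0.71)]
scene drive_case [(array([0.5441, 0.2012, 0.0346]), 0.62), (array([ 0.5051, -0.158 ,  0.0414]), 0.23)]
scene spare_cam [(array([ 0.5061, -0.157 ,  0.0409]), 0.69)]
scene clamp_cam [(array([0.491 , 0.1759, 0.0342]), 0.58)]
scene clamp_knob 0.58 958 ((294.5, 322.5), (47.0, 29.0), 90.0) [[0.5161, 0.1574], [0.4787, 0.1427], [0.4333, 0.2464], [0.466, 0.2594]]
scene drive_case 0.59 2761 ((251.37625122070312, 333.951416015625), (50.725948333740234, 68.1110610961914), 21.447736740112305) [[0.561, 0.2597], [0.6142, 0.1015], [0.522, 0.1245], [0.4859, 0.2714]]
```

Run:
```python
import cv2,numpy as np
a=cv2.imread("pics/top0.png"); b=cv2.imread("pics/scene0.png")
c=cv2.resize(a[200:320,180:300],(480,480),interpolation=cv2.INTER_CUBIC)
cv2.imwrite("pics/crop0.png",c)
cv2.imwrite("pics/both0.png",np.hstack([cv2.resize(a,(400,300)),cv2.resize(b,(400,300))]))
```

```text
(no output)
```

View pics/both0.png

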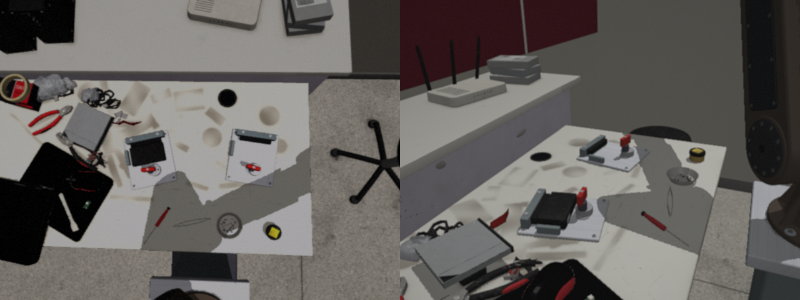

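View pics/crop0.png

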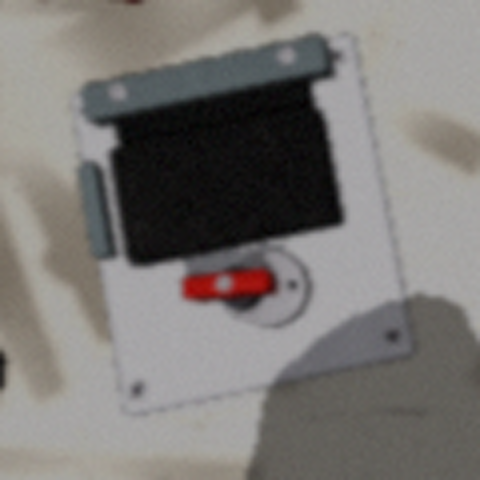

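The pictures show the case in the left fixture (y>0). Its red knob bar runs about crop (183,291)–(273,278), with its top centre dot near (223,283), and its cam lobe points right (−y). The right fixture is empty. Next I'll measure the axis and the bar direction.

Run:
```python
from h import *
for n in("top","scene"):
    s=ctrl.snapshot(n); p=s["pixels"].astype(int)
    red=((p[...,2]>110)&(p[...,1]<70)&(p[...,0]<70)).astype(np.uint8)
    k,lab,st,ce=cv2.connectedComponentsWithStats(red)
    c0=proj(s,[0.49,0.17,.065])[0]
    i=min((j for j in range(1,k) if st[j,4]>60),key=lambda j:np.hypot(*(ce[j]-c0)))
    print(n,st[i],ce[i],c0)
    best=None
    M=np.zeros((480,640),np.uint8); m=(lab==i).astype(float)
    f=4
    x0,y0,w,h=st[i,:4]; x0-=10;y0-=10;w+=20;h+=20
    crop=cv2.resize(m[y0:y0+h,x0:x0+w],None,fx=f,fy=f)
    def cost(v):
        x,y,a=v; R=np.array([[np.cos(a),-np.sin(a)],[np.sin(a),np.cos(a)]])
        P=[[*(R@[sx*.022,sy*.006]+[x,y]),z] for sx in(-1,1) for sy in(-1,1) for z in(.046,.072)]
        q=(proj(s,P)-[x0-.0,y0-.0]+.5)*f
        hull=cv2.convexHull(q.astype(np.float32)); im=np.zeros(crop.shape,np.uint8)
        cv2.fillConvexPoly(im,np.round(hull*16).astype(np.int32),1,shift=4)
        return np.abs(im-crop).sum()/f/f
    from scipy.optimize import differential_evolution as de
    g=toz(s,ce[i],.062)
    r=de(cost,[(g[0]-.02,g[0]+.02),(g[1]-.02,g[1]+.02),(-2.2,-.9)],seed=1,maxiter=60,tol=1e-6)
    print(n,r.x[:2],np.degrees(r.x[2]),r.fun,m.sum())
    # plate/case angle
    for d in ctrl.outline_of(s,"drive_case")[:1]:
        print(n,"case rect",cv2.minAreaRect(cv2.findNonZero(d["pixels"].astype(np.uint8))))
    if n=="top":
        for a,b in(((124,413),(411,350)),((75,92),(124,413)),((355,32),(411,350))):
            A,B=[toz(s,(180+q[0]/4,200+q[1]/4),.008)[:2] for q in(a,b)]
            print("plate edge",A,B,np.hypot(*(A-B)),np.degrees(np.arctan2(*(B-A)[::-1])))
        for q in((273,285),(292,285)): print("cam centre?/dot",toz(s,(180+q[0]/4,200+q[1]/4),.026))
```

```text
top [226 267  21   8  96] [235.85416667 270.5625    ] [235.84867588 273.01727687]
top [0.49504456 0.17155346] -88.67499456210942 82.240234375 96.0
top case rect ((235.19232177734375, 246.4615478515625), (32.359161376953125, 55.893096923828125), 78.69007110595703)
plate edge [0.42927354 0.23247255] [0.46567687 0.08340592] 0.15344726033994222 -76.27648974392726
plate edge [0.59876313 0.26939978] [0.42927354 0.23247255] 0.17346568767335807 -167.70886628402258
plate edge [0.63427825 0.12000412] [0.46567687 0.08340592] 0.17252783248864895 -167.7528404292629
cam centre?/dot [0.49666482 0.15373136 0.026     ]
cam centre?/dot [0.49689407 0.14388302 0.026     ]
scene [283 300  15  15  84] [290.52380952 307.72619048] [293.40665285 311.36037788]
scene [0.49075162 0.17811946] -64.04061945069621 186.650390625 84.0
scene case rect ((251.7041778564453, 333.7899169921875), (49.33429718017578, 67.39271545410156), 22.380136489868164)
```

Emit:
carry_out --pt "0 0 37 270 430 0 0" --pt "0 0 37 270 430 0 0" --pt "0 0 37 270 430 0 0" --pt "0 0 37 270 430 0 0" --pt "0 0 37 270 430 0 0" --pt "0 0 37 270 430 0 0" --pt "0 0 37 270 430 0 0" --pt "0 0 75 302 813 -20 0" --pt "0 0 75 302 813 -20 0" --pt "0 0 75 302 813 -20 0" --pt "0 0 75 302 813 -20 0" --pt "0 0 75 302 813 -20 0" --pt "0 0 75 302 813 -20 0" --pt "0 0 75 302 813 -20 0" --pt "0 0 75 302 813 -20 0" --pt "0 0 75 302 813 -20 0" --pt "0 0 75 302 813 -20 0" --pt "0 0 75 302 813 -20 0"

```text
clock: 3.15
tool_pos: [0.4942, 0.1648, 0.2069]
orientation: [180.0, 0.0, -178.5]
force: [0.3, -0.3, -0.2]
opening: 0.0878
```

```bash
cat >> h.py <<'E'
from scipy.spatial.transform import Rotation as Ro
def wrist():
    o=ctrl.get_obs(); s=ctrl.snapshot("wrist")
    T=np.eye(4); T[:3,:3]=Ro.from_euler("xyz",o["orientation"],degrees=True).as_matrix(); T[:3,3]=o["tool_pos"]
    W=np.linalg.inv(T@np.array(s["hand_eye"]))
    q=dict(s); q["rvec"]=cv2.Rodrigues(W[:3,:3])[0].ravel(); q["tvec"]=W[:3,3]
    return o,s,q
E
python3 - <<'E'
from h import *
o,s,q=wrist(); print(o["clock"],o["joint_pos"].round(1),o["tool_pos"].round(4),o["orientation"].round(2),o["force"].round(1))
cv2.imwrite("pics/w1.png",s["pixels"])
for l in("clamp_knob","drive_case"): print(l,[(np.round(d["centre"],4),round(d["confidence"],2)) for d in ctrl.search_frame(s,l)])
print(proj(q,[[.495,.168,.06],[.495,.168,.072]]))
E
```

```text
3.15 [ 40.    6.8 -20.3  -0.  -62.9 -38.6] [0.4942 0.1648 0.2069] [ 1.7998e+02  2.0000e-02 -1.7854e+02] [ 0.3 -0.3 -0.2]
clamp_knob [(array([0.4956, 0.1595, 0.0259]), 0.68)]
drive_case [(array([0.5523, 0.1819, 0.0302]), 0.84)]
[[315.88855324 227.45893941]
 [315.80855212 231.22835691]]
```

View pics/w1.png

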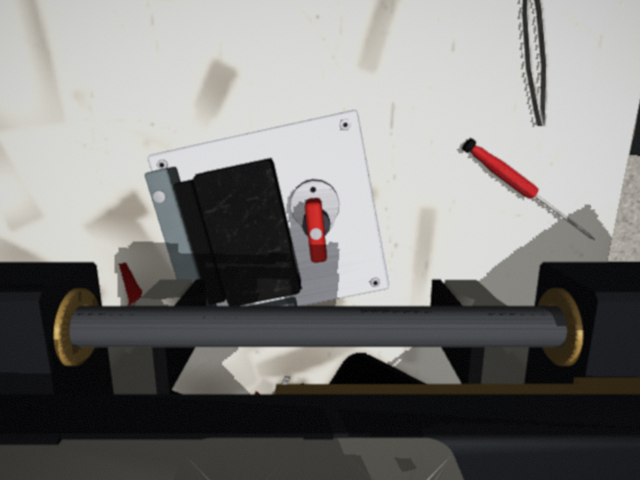

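The wrist picture shows the knob bar from (314,199) to (319,262), with its white dot at (316,233). The lobe points up (−y) and the case is at left. I'll refine the axis and angle from this view.

```bash
cat >> h.py <<'E'
def knob(s,q,lo=-2.2,hi=-.9,guess=(.495,.168)):
    from scipy.optimize import differential_evolution as de
    hsv=cv2.cvtColor(s["pixels"],cv2.COLOR_BGR2HSV); H,S,V=cv2.split(hsv)
    red=(((H<10)|(H>170))&(S>140)&(V>70)).astype(np.uint8)
    c0=proj(q,[*guess,.06])[0]
    k,lab,st,ce=cv2.connectedComponentsWithStats(red)
    i=min((j for j in range(1,k) if st[j,4]>150),key=lambda j:np.hypot(*(ce[j]-c0)))
    m=cv2.morphologyEx((lab==i).astype(np.uint8),cv2.MORPH_CLOSE,np.ones((15,15)))
    def cost(v):
        x,y,a=v; R=np.array([[np.cos(a),-np.sin(a)],[np.sin(a),np.cos(a)]])
        P=[[*(R@[sx*.022,sy*.006]+[x,y]),z] for sx in(-1,1) for sy in(-1,1) for z in(.046,.072)]
        im=np.zeros(m.shape,np.uint8)
        cv2.fillConvexPoly(im,np.round(cv2.convexHull(proj(q,P).astype(np.float32))*16).astype(np.int32),1,shift=4)
        return float((im!=m).sum())
    r=de(cost,[(guess[0]-.02,guess[0]+.02),(guess[1]-.02,guess[1]+.02),(lo,hi)],seed=1,maxiter=60)
    return st[i],r.x[:2],np.degrees(r.x[2]),r.fun,m.sum()
E
python3 - <<'E'
from h import *
o,s,q=wrist(); print(knob(s,q), o["tool_pos"],o["orientation"])
print("dot",toz(q,(316,233),.072),"disc dot",toz(q,(313,189),.026),"disc left/right",toz(q,(288,205),.026),toz(q,(340,205),.026),toz(q,(312,178),.026))
C=[toz(q,p,.008)[:2] for p in((149,156),(357,110),(388,288))]
for a,b in((1,0),(2,1)): print(np.hypot(*(C[a]-C[b])),np.degrees(np.arctan2(*(C[b]-C[a])[::-1])))
E
```

```text
(array([305, 198,  21,  64, 860], dtype=int32), array([0.4955136 , 0.16883113]), np.float64(-84.9711360496661), np.float64(244.0), np.uint64(988)) [0.49427912 0.16517668 0.2068441 ] [ 1.79984176e+02  2.23501804e-02 -1.78519830e+02]
dot [0.49493778 0.16966145 0.072     ] disc dot [0.49811735 0.14508318 0.026     ] disc left/right [0.51767154 0.15833125 0.026     ] [0.47638416 0.15725601 0.026     ] [0.49909951 0.13648441 0.026     ]
0.1722248086423247 13.518339342554553
0.1530030388969544 -76.99152303617124
```

Emit:
carry_out --pt "0 0 4.5 1 3.5 -60 0" --pt "0 0 4.5 1 3.5 -110 0" --pt "0 0 4.5 1 3.5 -150 0" --pt "0 0 4.5 1 3.5 -164 0" --pt "0 0 4.5 1 3.5 -164 0" --pt "0 0 4.5 1 3.5 -164 0" --pt "0 0 4.5 1 3.5 -164 1" --pt "0 0 4.5 1 3.5 -164 1" --pt "0 0 4.5 1 3.5 -164 1" --pt "0 0 4.5 1 3.5 -164 1" --pt "0 0 4.5 1 3.5 -164 1" --pt "0 0 4.5 1 3.5 -164 1"

```text
clock: 4.85
tool_pos: [0.4952, 0.1695, 0.0425]
orientation: [-180.0, -0.0, -174.0]
force: [0.1, -0.2, 0.2]
opening: 0.0334
```

Run:
```python
from h import *
o=ctrl.get_obs(); print({k:np.round(o[k],4) for k in("clock","joint_pos","tool_pos","orientation","force","moment","opening")})
```

```text
{'clock': np.float64(4.85), 'joint_pos': array([ 4.03872e+01,  1.78241e+01, -3.13821e+01, -1.90000e-03,
       -4.07996e+01, -3.43400e+01]), 'tool_pos': array([0.4952, 0.1695, 0.0425]), 'orientation': array([-1.799978e+02, -5.500000e-03, -1.739543e+02]), 'force': array([ 0.1418, -0.2141,  0.2361]), 'moment': array([0.0184, 0.1478, 0.0179]), 'opening': np.float64(0.0334)}
```

Still closing; wait a few more rows.

Emit:
carry_out --pt "0 0 0 0 0 0 1" --pt "0 0 0 0 0 0 1" --pt "0 0 0 0 0 0 1" --pt "0 0 0 0 0 0 1" --pt "0 0 0 0 0 0 1" --pt "0 0 0 0 0 0 1"

```text
clock: 5.6
tool_pos: [0.4957, 0.1696, 0.0426]
orientation: [180.0, 0.0, -173.9]
force: [5.1, -0.8, -3.1]
opening: 0.0194
```

Emit:
carry_out --pt "0 0 0 0 0 0 1" --pt "0 0 0 0 0 0 1" --pt "0 0 0 0 0 0 1"

```text
clock: 5.98
tool_pos: [0.4957, 0.1696, 0.0426]
orientation: [180.0, 0.0, -173.9]
force: [5.1, -1.0, -5.0]
opening: 0.0198
```

Run:
```python
from h import *
o,s,q=wrist(); print({k:np.round(o[k],4) for k in("clock","tool_pos","orientation","force","moment","opening")})
cv2.imwrite("pics/w2.png",s["pixels"])
```

```text
{'clock': np.float64(5.975), 'tool_pos': array([0.4957, 0.1696, 0.0426]), 'orientation': array([ 1.799902e+02,  4.080000e-02, -1.739474e+02]), 'force': array([ 5.0647, -0.9597, -5.0112]), 'moment': array([-0.4326, -1.8286, -0.0274]), 'opening': np.float64(0.0198)}
```

View pics/w2.png

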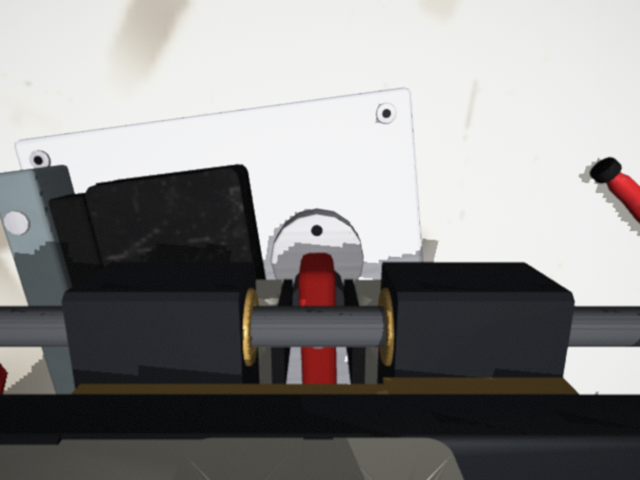

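The picture shows the bar at (318,320) between the fingers but not pinched. At TCP 42.6 mm the tips have closed on the 22 mm boss, which ends at 46 mm. I'll open a little, rise 8 mm and close again.

Emit:
carry_out --pt "0 0 0 0 0 0 0.6" --pt "0 0 0 0 0 0 0.6" --pt "0 0 0 0 0 8 0.6" --pt "0 0 0 0 0 8 0.6" --pt "0 0 0 0 0 8 0.6" --pt "0 0 0 0 0 8 1" --pt "0 0 0 0 0 8 1" --pt "0 0 0 0 0 8 1" --pt "0 0 0 0 0 8 1" --pt "0 0 0 0 0 8 1" --pt "0 0 0 0 0 8 1" --pt "0 0 0 0 0 8 1"

```text
clock: 7.52
tool_pos: [0.4957, 0.1695, 0.0505]
orientation: [180.0, 0.0, -173.9]
force: [5.6, -1.4, -4.5]
opening: 0.0116
```

Emit:
carry_out --pt "0 0 0 0.6 0 0 1" --pt "0 0 8 0.6 0 0 1" --pt "0 0 16 0.6 0 0 1" --pt "0 0 24 0.6 0 0 1" --pt "0 0 32 0.6 0 0 1" --pt "0 0 40 0.6 0 0 1" --pt "0 0 40 0.6 0 0 1"

```text
clock: 8.4
tool_pos: [0.4957, 0.1695, 0.0505]
orientation: [180.0, -0.0, -134.0]
force: [2.1, -0.2, -2.1]
opening: 0.0118
```

Run:
```python
from h import *
o,s,q=wrist(); print({k:np.round(o[k],4) for k in("clock","joint_pos","tool_pos","orientation","force","moment","opening")})
cv2.imwrite("pics/w3.png",s["pixels"])
```

```text
{'clock': np.float64(8.4), 'joint_pos': array([ 4.03462e+01,  1.71981e+01, -3.08815e+01, -1.02000e-02,
       -4.19348e+01,  5.65470e+00]), 'tool_pos': array([0.4957, 0.1695, 0.0505]), 'orientation': array([ 1.799918e+02, -1.370000e-02, -1.340067e+02]), 'force': array([ 2.0712, -0.2296, -2.1456]), 'moment': array([-0.0881, -0.5195,  0.1675]), 'opening': np.float64(0.0118)}
```

View pics/w3.png

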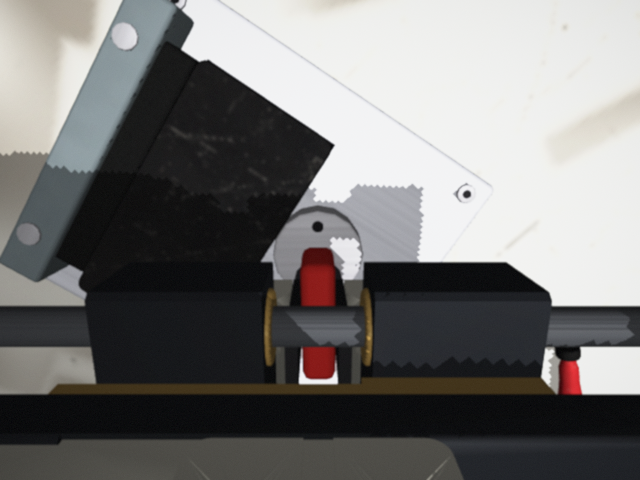

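The knob is turning with the gripper: the cam dot at (318,227) stays in line with the bar, and the disc is at the case edge. Next is the rest of the turn, to a bar yaw of about +13–14°.

Emit:
carry_out --pt "0 0 8 0 0 0 1" --pt "0 0 16 0 0 0 1" --pt "0 0 24 0 0 0 1" --pt "0 0 32 0 0 0 1" --pt "0 0 40 0 0 0 1" --pt "0 0 48 0 0 0 1" --pt "0 0 54 0 0 0 1" --pt "0 0 58 0 0 0 1" --pt "0 0 58 0 0 0 1" --pt "0 0 58 0 0 0 1"

```text
clock: 9.7
tool_pos: [0.4956, 0.1693, 0.0505]
orientation: [180.0, -0.0, -76.1]
force: [0.3, -0.9, -0.9]
opening: 0.0119
```

Run:
```python
from h import *
o,s,q=wrist(); print({k:np.round(o[k],4) for k in("clock","joint_pos","tool_pos","orientation","force","moment","opening")})
cv2.imwrite("pics/w4.png",s["pixels"])
```

```text
{'clock': np.float64(9.7), 'joint_pos': array([ 4.03427e+01,  1.71914e+01, -3.08893e+01, -5.10000e-03,
       -4.19453e+01,  6.35439e+01]), 'tool_pos': array([0.4956, 0.1693, 0.0505]), 'orientation': array([ 1.799752e+02, -8.500000e-03, -7.611730e+01]), 'force': array([ 0.3474, -0.8551, -0.8753]), 'moment': array([-0.4452, -0.2795, -0.1072]), 'opening': np.float64(0.0119)}
```

View pics/w4.png

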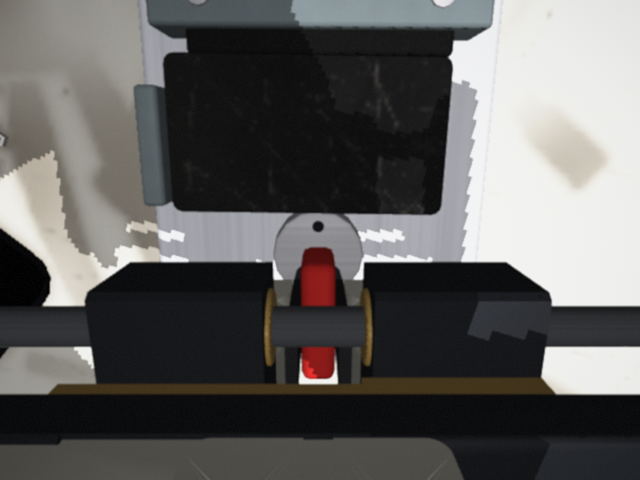

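The lobe dot at (318,226) now points straight at the case. The case edge at row 212 is parallel to the fence, and the case bears on the pad at about row 40. I'll let go and lift.

Emit:
carry_out --pt "0 0 0 0 0 0 0.3" --pt "0 0 0 0 0 0 0.3" --pt "0 0 0 0 0 0 0.3" --pt "0 0 0 0 0 0 0.3" --pt "0 0 0 0 0 0 0.3" --pt "0 0 0 0 0 0 0.3" --pt "0 0 0 0 0 40 0.3" --pt "0 0 0 0 0 90 0.3" --pt "0 0 0 0 0 140 0.3" --pt "0 0 0 0 0 150 0.3" --pt "0 0 0 0 0 150 0.3"

```text
clock: 11.12
tool_pos: [0.4958, 0.1696, 0.2009]
orientation: [-179.9, 0.1, -76.0]
force: [-0.2, -0.4, 0.3]
opening: 0.0615
```

Run:
```python
from h import *
o,s,q=wrist(); print({k:np.round(o[k],4) for k in("clock","tool_pos","orientation","force","moment","opening")})
print(knob(s,q,-.4,1.,(.4956,.1693)))
t=ctrl.snapshot("top")
cv2.imwrite("pics/w5.png",np.hstack([cv2.resize(s["pixels"],(400,300)),cv2.resize(t["pixels"][180:315,180:460],(400,300))]))
```

```text
{'clock': np.float64(11.125), 'tool_pos': array([0.4958, 0.1696, 0.2009]), 'orientation': array([-1.799349e+02,  5.150000e-02, -7.596160e+01]), 'force': array([-0.1605, -0.4473,  0.2858]), 'moment': array([-0.162 ,  0.1834,  0.0809]), 'opening': np.float64(0.0615)}
(array([310, 194,  18,  64, 859], dtype=int32), array([0.49674285, 0.17001164]), np.float64(13.903281453528606), np.float64(240.0), np.uint64(1002))
```

View pics/w5.png

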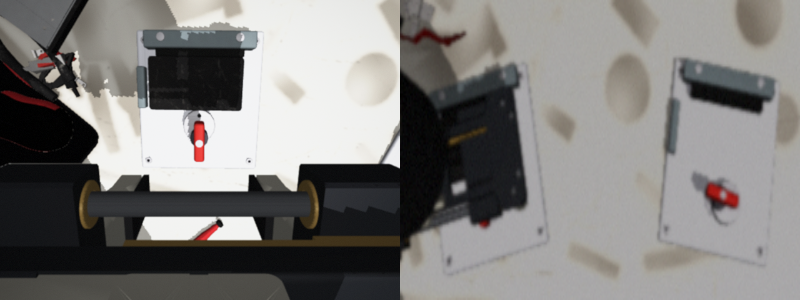

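The knob holds at a yaw of 13.9° (plate about 13°, so the cam is at about 1.58 rad). The case is flush against the fence pad, the gripper is clear, and the spare knob hasn't moved. I'll hand it in.

```bash
python3 -c "
from plant import ctrl
print(ctrl.close_job())"
```

```text
the job is handed in; nothing more can be done
None
```

I turned the red knob of the left fixture, which holds the drive case, counter-clockwise by about 98°. I then let go, lifted 150 mm clear and handed the job in at about 11 s.

**Knob and case:** In the last wrist picture the knob held at a yaw of 13.9° after release, with the plate at about 12–13.5°. That puts the cam at about 1.58 rad, with the lobe straight at the case. The case sits square between the cam and the fence pad. I judged the clamping force from the cam angle only, as nothing measures it directly.

**Forces and the empty fixture:** The force readings after each move stayed under about 8 N, and the wrist read near zero once the gripper was clear. I never touched the empty fixture, and its knob still looks open in the last top picture.

**One thing that failed at first:** The first grip, with the fingertips at 42.6 mm, closed on the boss below the bar instead of the bar itself (opening about 20 mm). I opened, rose 8 mm and gripped the bar properly (opening about 12 mm).

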